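Prime a two-gate bottle feeder

ROBOT

A 6-joint arm with a two-finger parallel gripper is mounted at the origin on the work surface; the furniture and walls round the work are solid. World frame = base frame: x ahead of the robot, y to its left, z up, the work surface at z = 0. Lengths are in mm, angles in rad, forces in N, time in s.
With the tool pointing down it reaches from about 350 to 775 mm from the base axis. Payload 7.3 kg.
Tool frame: the origin (TCP) lies on the centre line of the jaws, within the pads' length; the fingertips stand bot.tip_reach ahead of it and the grasp point (between the pads) lies 6 mm ahead of it (bot.tip_reach is the distance from the TCP to the fingertips, in mm); z points along the fingers, y is the direction in which the jaws open and shut (so a half turn about z gives the same grasp; the last joint's range is limited). The gripper opens to 92 mm and grips with 3 to 60 N. Pads are 19 mm wide; open, the fingers measure 130 mm over their backs; the gripper's body (75 mm by 190 mm) begins 47 mm behind the grasp point.
Start: joints at [1.075, 0.342, 1.524, -0, 1.275, -0.146], TCP at [179.908, 493.23, 251.741] pointing down, gripper open.
Joint ranges: [-2.53, 2.53], [-0.77, 2.02], [0.04, 2.7], [-1, 4.14], [0.28, 2.66], [-3.11, 3.11]. Speed limits (rad/s): [2.57, 2.57, 3.14, 3.14, 3.14, 3.14].

INTERFACE

Orientations are given as [roll, pitch, yaw] about the fixed x, y, z axes, in that order (R = Rz(yaw) Ry(pitch) Rx(roll)).
In Python, from plant import bot gives the robot as it stands.
- The arm moves only by the tool step_arm, never from a script. Its argument "deltas" is a list of rows, each a list of 6 numbers: the shift along the tool's x, y, z in mm, then the turn, a rotation vector about the tool's x, y, z in rad. A call has 1 to 5 rows; each row is the pose to reach, as a shift and turn from the pose commanded when the call began, along the tool's axes at that moment; what a row does not reach only later rows make up. A row lasts 1/12 s, in which the tool goes at most 41.7 mm and 7.16 degrees, less where a joint would pass 70% of its speed; a pose out of reach is approached as far as the arm can. A call with a gripper value outside its range is refused whole. "fingers" is the finger opening in mm, from 0 to 91.8, set as the call begins (left out, the last holds). The fingers move at their own pace and stop on an object; the grip force is fixed at half the most. Time passes only in rows, so rows that repeat a pose let the fingers close. It gives the time, the measured TCP pose, the force and the opening at its end, in the units of the state.
- bot.get_obs(): the state, without advancing time (a new reading comes with each control period).
- bot.capture(name): name is "scene" or "top" or "wrist"; returns a dict with "color" (400x640x3 uint8, red, green, blue), "fx", "fy", "cx", "cy" (pixels), "R" (3x3) and "t" (3): a world point X has camera coordinates R X + t. Camera axes: x right, y down, z forward; pixel columns grow to the right and rows downward; lengths in mm; the calibration is good to about 2 mm. A picture is of the moment at which its call begins. There is no depth.
- bot.close_job(): hands the job in, once; it reports no verdict.
Trained networks look in a picture, given as the dict that the camera call returned (one of the last four; its "shot" number tells which), for a name from the list of things; names that differ only in an ending like _2 or _b are one class to them, and where a whole thing is asked for, a point or a joint stands for the part that bears it (a point fixed in the world has none). Each returns a list of dicts, best first, with "p" (0 to 1); they miss things now and then, are a little off and sometimes report something else, mostly with a low value. They report only what shows in the picture. A call takes as long as a camera call. They do not tell look-alikes from the thing itself.
- bot.boxes_of(query, picture): "rect" ([centre column, centre row, width, height] in pixels, round what is visible of it).
The state is a dict: "time": time; "joint_positions": joint angles; "dq": joint speeds; "tau": joint torques, N m; "tool_pos": TCP position; "tcp_rot": TCP orientation; "contact_force": force on the tool from outside, world axes, zero at the start; "moment": the same for the moment, N m; "grip_width": finger opening in mm.
Only numpy, scipy, OpenCV 4.12 (cv2) and the standard library are available. Lean on these libraries where they do the work, as an engineer would, in place of code of your own. Each camera call takes 0.05 s, during which the arm holds its last target. There are 200 camera calls.

TASK

Make the bottle feeder ready for the shift by working its two keys one at a time, each time pressing the key all the way down until the bottles have rolled on and then letting it spring fully back up. Press the square rear key to let the first bottle roll down to the front gate, then the round front key to let that bottle out into the pick-up tray, then the rear key once more so that the next bottle waits at the front gate. Do not touch the bottles, and leave the things standing round the feeder where they are.

Things in the scene. Friction and masses are not known exactly. Their poses are not given: they have to be found in the camera images.
- feeder: roll feeder fixed on the table: chute 193 mm wide, 335 long, sloping down by 0.18 rad towards its own -x (to the robot) to a stop; the part below the front gate is the tray. Origin: on the table under the front gate; x up the chute, y left, z up. Floor 78 mm high at that gate, side sheets 29 mm above the floor. Keys on its right side. Bottle tops beside the keys reach 170 mm, the last one 180 mm
- rear_key (a point): centre of the flat top of the rear key, a black square plunger cap 34 x 34 mm, top 172 mm above the table when up; at x = +85, y = -127 mm in the feeder's frame (the key farther up the chute). It is pressed straight down.
- front_key (a point): centre of the flat top of the front key, a black round mushroom cap of 35 mm diameter, top 172 mm above the table when up; at x = 0, y = -127 mm in the feeder's frame (the key nearer the tray), 85 mm from the rear key. It is pressed straight down.
- rear_gate (a joint): stroke of the rear key and its gate blade: 0 up (blade 14 mm out of the chute floor, holding the bottles behind it), 0.018 m fully down (blade below the floor, bottles roll over it). Sprung: 1.5 N at first, 4.5 N at the bottom stop. When it comes up again its blade rises between the bottle at the front gate and the next one
- front_gate (a joint): the same for the front key and the front gate, which holds back the one bottle that is staged: 0 up, 0.018 m fully down, 1.5 N to 4.5 N.
- bottle_a: empty blue filter bottle lying across the feeder's chute, 63 mm diameter, 175 mm long, about 60 g; origin at the centre of its foot, 87 mm left of the chute's middle, z along its axis to the neck. First in the row: held by the rear gate at the start, at x about +82 mm in the feeder's frame; at the front gate it lies at x = +24 mm, in the tray at x = -56 mm.
- bottle_b: empty blue filter bottle lying across the feeder's chute, 63 mm diameter, 175 mm long, about 60 g; origin at the centre of its foot, 87 mm left of the chute's middle, z along its axis to the neck. Second in the row, at x about +143 mm at the start.
- bottle_c: empty blue filter bottle lying across the feeder's chute, 63 mm diameter, 175 mm long, about 60 g; origin at the centre of its foot, 87 mm left of the chute's middle, z along its axis to the neck. Third and last in the row, at x about +204 mm at the start. A bottle takes about half a second to a second to roll one place.
- tin: bystander: open tin of O-rings, 68 mm diameter, 22 mm high, on the table right of the front key; origin at the centre of its underside
- grease: bystander: squeeze bottle with a red nozzle, 43 mm diameter, 139 mm high, on the table behind the keys; origin at the centre of its underside
- cartridge: bystander: cream filter cartridge standing upright, 45 mm diameter, 72 mm high, on the table left of the feeder; origin at the centre of its underside
- cap: bystander: blue ring-shaped cap, 64 mm diameter, 28 mm high, on the table right of the rear key; origin at the centre of its underside
Mind the look-alikes: they are no part of the job. Leave any orange look-alike of the bottle_a alone.

How it is judged:
By the outcome, as a careful person would: the job done as asked, in the order asked, and still so for the second after the job is handed in, with the robot touching nothing.
It also fails if it takes over 48 s, if anything falls off the work surface, if the arm or the gripper's body presses on something with over 40 N, if the wrist force passes 120 N, or if a joint passes its speed limit or range.

## Working session

There is one attempt and no reset: what is moved stays moved. The work goes in short steps, Python scripts to look and compute and a tool call to move; the robot and the scene stay as the last step left them, time stands still between calls to the robot, and variables do not carry over. Pictures are saved under pics/ and viewed, about 8 in all and at most 12, crops included, and the job is handed in when it is done.

Besides the shell and the picture viewer there is one more tool, called after "Request:" as a command line: name --pt "numbers of a row" for each row, then --argument value for the rest. step_arm: Moves the arm, as the interface text tells. Its arguments: {"type":"object","properties":{"deltas":{"type":"array"},"fingers":{"type":"number"}},"required":["deltas"]}

```bash
mkdir -p pics; python3 - <<'E'
from plant import bot
import cv2
print(bot.get_obs(), bot.tip_reach)
for n in("scene","top"):
    p=bot.capture(n); cv2.imwrite(f"pics/{n}0.png",p["color"][:,:,::-1])
    print(n,p["fx"],p["cx"],p["R"],p["t"])
    for q in("rear_key","front_key","feeder","bottle_a","tin","grease","cartridge","cap"):
        print(q,[(round(d["p"],2),[round(v) for v in d["rect"]]) for d in bot.boxes_of(q,p)[:4]])
E
```

```text
{'time': 0.0, 'joint_positions': array([ 1.07500194e+00,  3.42732549e-01,  1.52501334e+00,  1.32546718e-05,
        1.27539390e+00, -1.46000667e-01]), 'dq': array([ 0.00059955,  0.00074472, -0.0004128 , -0.00016425,  0.00094462,
       -0.00039432]), 'tau': array([-1.30177123e-03, -4.31227720e+01, -2.44212806e+01,  7.16271345e-02,
        5.60293312e-02, -1.40899874e-04]), 'tool_pos': array([179.7197494 , 492.8916363 , 251.04111577]), 'tcp_rot': array([-3.14006382e+00, -2.37620650e-04,  2.79179488e+00]), 'contact_force': array([ 0.27801101, -0.53990388,  1.03666824]), 'moment': array([-0.00945783, -0.01022755,  0.01250352]), 'grip_width': 91.83525867473142} 25.0
scene 448.28132847608566 314.9508087017182 [[ 0.49339745 -0.86980312 -0.00121901]
 [-0.5833254  -0.32985218 -0.74224593]
 [ 0.64520573  0.36693333 -0.67012648]] [-333.19023469  293.98166826  816.53733662]
rear_key [(0.6, [357, 186, 82, 48]), (0.21, [417, 192, 23, 44])]
front_key [(0.61, [337, 204, 77, 53])]
feeder [(0.75, [334, 196, 148, 109])]
bottle_a [(0.93, [338, 162, 75, 43]), (0.79, [354, 148, 71, 39]), (0.79, [338, 309, 69, 73]), (0.73, [367, 130, 66, 37])]
tin [(0.98, [382, 259, 31, 31])]
grease [(0.59, [417, 192, 24, 45])]
cartridge [(0.69, [266, 183, 13, 22])]
cap [(0.79, [401, 232, 24, 27]), (0.65, [367, 130, 64, 34]), (0.4, [358, 186, 81, 51])]
top 401.14888607275407 320.1869755996463 [[-0.11969591 -0.99280909 -0.00173403]
 [-0.97160792  0.11749851 -0.20535858]
 [ 0.20408561 -0.02289578 -0.97868526]] [ -74.44474945  478.63332665 1048.04861616]
rear_key [(0.84, [329, 155, 74, 29])]
front_key [(0.59, [329, 184, 76, 16])]
feeder [(0.6, [319, 157, 94, 129])]
bottle_a [(0.94, [310, 130, 67, 21]), (0.7, [309, 111, 66, 24]), (0.67, [308, 153, 62, 22]), (0.64, [383, 265, 28, 70])]
tin [(0.87, [378, 206, 24, 22]), (0.73, [330, 183, 78, 14])]
grease [(0.7, [371, 136, 18, 23])]
cartridge [(0.57, [257, 195, 13, 18])]
cap [(0.72, [380, 172, 17, 24])]
```

```bash
python3 - <<'E'
import cv2
a=cv2.imread("pics/scene0.png")[100:300,240:460]; cv2.imwrite("pics/s1.png",cv2.resize(a,None,fx=3,fy=3,interpolation=2)[:, :])
a=cv2.imread("pics/top0.png")[80:240,240:420]; cv2.imwrite("pics/t1.png",cv2.resize(a,None,fx=3.7,fy=3.7,interpolation=2))
E
```

```text
(no output)
```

View pics/s1.png

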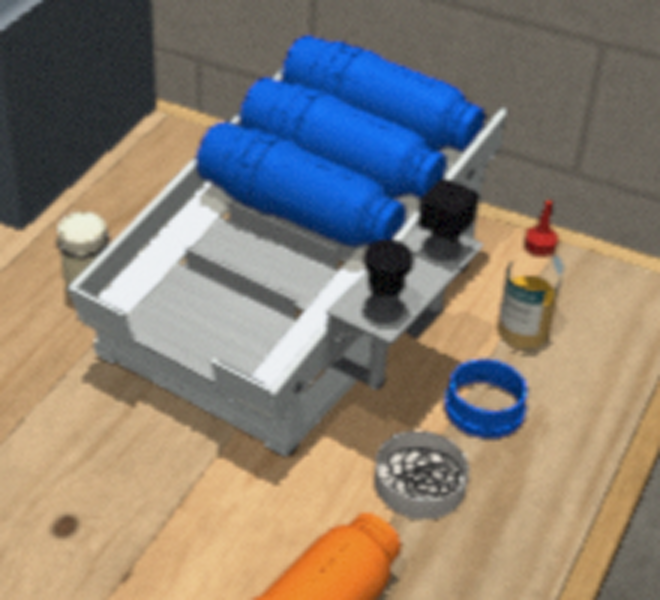

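View pics/t1.png

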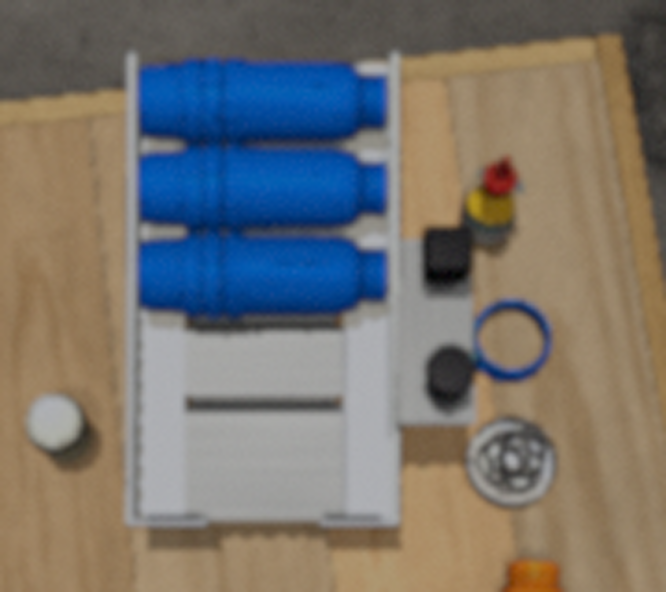

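```bash
cat > h.py <<'E'
import numpy as np
def ray(p,uv,z):
    R,t=np.array(p["R"]),np.array(p["t"]); c=-R.T@t
    d=R.T@np.array([(uv[0]-p["cx"])/p["fx"],(uv[1]-p["cy"])/p["fy"],1]); return c+d*(z-c[2])/d[2]
def proj(p,X):
    x=np.array(p["R"])@X+p["t"]; return [p["fx"]*x[0]/x[2]+p["cx"],p["fy"]*x[1]/x[2]+p["cy"]]
E
python3 - <<'E'
from plant import bot
from h import *
import cv2
from scipy.optimize import least_squares
s=bot.capture("scene");t=bot.capture("top")
S=lambda u,v:(240+u/3,100+v/3); T=lambda u,v:(240+u/3.7,80+v/3.7)
print("rear",ray(s,S(449,192),172),ray(t,T(447,243),172))
print("front",ray(s,S(388,252),172),ray(t,T(449,365),172))
# chute front outer corners, bottle etc: far/near sheet-top points; fit pose by feeder frame pts
zs=lambda x:78+29+np.tan(.18)*x
obs=[(s,S(449,192),(85,-127,172)),(s,S(388,252),(0,-127,172)),(t,T(447,243),(85,-127,172)),(t,T(449,365),(0,-127,172))]
def W(q,P): 
    c,n=np.cos(q[2]),np.sin(q[2]); return np.array([q[0]+c*P[0]-n*P[1],q[1]+n*P[0]+c*P[1],P[2]])
f=lambda q:np.ravel([np.subtract(proj(p,W(q,P)),uv) for p,uv,P in obs])
r=least_squares(f,[500,0,-.1],x_scale=[10,10,.1]);print(r.x,r.fun.round(1))
q=r.x
for P in [(85,-127,172),(0,-127,172)]:print(W(q,P))
# overlay
ims=[]
for p in(s,t):
    im=p["color"][:,:,::-1].copy()
    def pl(pts,c): cv2.polylines(im,[np.round(np.array([proj(p,W(q,P)) for P in pts])*16).astype(np.int32)],True,c,1,cv2.LINE_AA,4)
    pl([(85+a,-127+b,172) for a,b in((17,17),(17,-17),(-17,-17),(-17,17))],(0,255,0))
    pl([(17.5*np.cos(a),-127+17.5*np.sin(a),172) for a in np.linspace(0,6.2,24)],(0,255,0))
    pl([(x,y,zs(x)) for x,y in((-95,96),(235,96),(235,-96),(-95,-96))],(0,0,255))
    ims.append(im)
a=cv2.resize(ims[0][100:280,250:450],None,fx=2,fy=2,interpolation=2)
b=cv2.resize(ims[1][80:260,240:440],None,fx=2,fy=2,interpolation=2)
cv2.imwrite("pics/o.png",np.vstack([np.hstack([a,b]),cv2.resize(np.hstack([s["color"][:,:,::-1],t["color"][:,:,::-1]]),(800,238))]))
E
```

```text
rear [ 571.85137658 -246.65737332  172.        ] [ 574.4310416  -246.80670299  172.        ]
front [ 487.37634418 -236.4078618   172.        ] [ 489.79720673 -236.15328088  172.        ]
[ 5.04539570e+02 -1.10058481e+02 -1.22925900e-01] [ 0.2 -0.4  0.2 -0.5 -0.1  0.4  0.   0.3]
[ 573.32586841 -246.52256059  172.        ]
[ 488.96726814 -236.10015389  172.        ]
```

View pics/o.png

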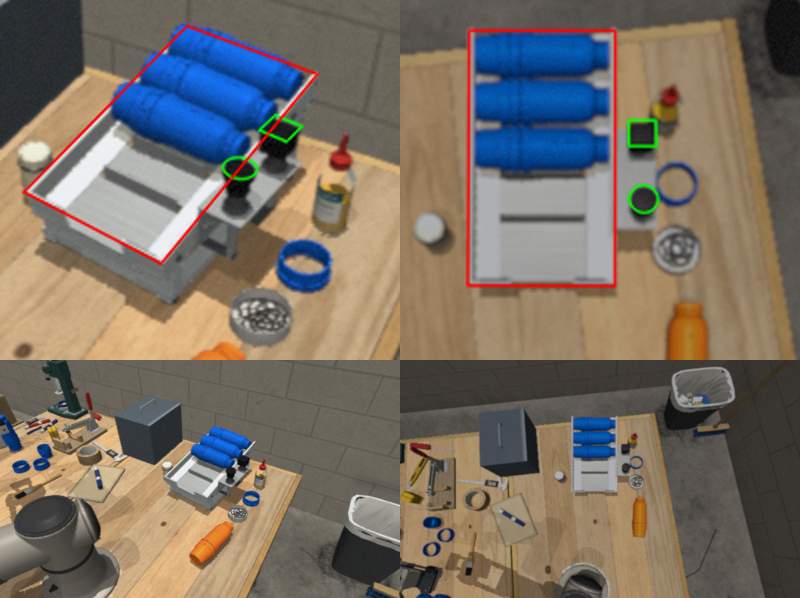

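Request:
step_arm --pt "-30 -27 0 0 0 0.064" --pt "-60 -54 0 0 0 0.128" --pt "-89 -80 0 0 0 0.192" --pt "-119 -107 0 0 0 0.256" --pt "-149 -134 0 0 0 0.32" --fingers 0

```text
time: 1.42
tool_pos: [274.3, 314.7, 251.8]
tcp_rot: [3.141, 0.0, 2.47]
contact_force: [1.6, 0.2, 0.3]
grip_width: 63.2
```

```bash
cat > go.py <<'E'
import sys,numpy as np
from plant import bot
from scipy.spatial.transform import Rotation as Ro
o=bot.get_obs();R=Ro.from_euler("xyz",o["tcp_rot"])
tgt=np.array([float(v) for v in sys.argv[1:4]])
Rt=Ro.from_euler("xyz",[np.pi,0,1.448])
print(o["time"],o["tool_pos"].round(1),o["contact_force"].round(1),round(o["grip_width"],1),bot.tip_reach)
print("shift",R.inv().apply(tgt-o["tool_pos"]).round(1),"rot",(R.inv()*Rt).as_rotvec().round(3))
E
python3 go.py 573 -246.5 250
```

```text
1.4167 [274.3 314.7 251.8] [1.6 0.2 0.3] 63.2 25.0
shift [-583.2 -253.2    1.8] rot [ 1.000e-03 -0.000e+00  1.022e+00]
```

Request:
step_arm --pt "-36 -16 0 0 0 0.064" --pt "-73 -32 0 0 0 0.128" --pt "-109 -47 0 0 0 0.192" --pt "-146 -63 0 0 0 0.256" --pt "-182 -79 0 0 0 0.32"

```text
time: 1.83
tool_pos: [368.2, 139.5, 252.0]
tcp_rot: [3.141, 0.0, 2.149]
contact_force: [1.3, 0.8, 0.1]
grip_width: 29.3
```

```bash
python3 go.py 573 -246.5 250
```

```text
1.8333 [368.2 139.5 252. ] [1.3 0.8 0.1] 29.3 25.0
shift [-435.2  -39.3    2.2] rot [ 0.001 -0.     0.701]
```

Request:
step_arm --pt "-39 -4 0 0 0 0.064" --pt "-79 -7 0 0 0 0.128" --pt "-119 -11 0 0 0 0.192" --pt "-158 -14 0 0 0 0.256" --pt "-198 -18 0 0 0 0.32"

```text
time: 2.25
tool_pos: [461.8, -36.0, 251.9]
tcp_rot: [3.141, 0.0, 1.828]
contact_force: [1.8, 0.5, -0.5]
grip_width: 1.1
```

```bash
python3 go.py 573 -246.5 250
```

```text
2.25 [461.8 -36.  251.9] [ 1.8  0.5 -0.5] 1.1 25.0
shift [-231.8   53.9    2. ] rot [ 0.001 -0.     0.38 ]
```

Request:
step_arm --pt "-38 9 0 0 0 0.064" --pt "-76 18 0 0 0 0.128" --pt "-114 26 0 0 0 0.192" --pt "-152 35 0 0 0 0.256" --pt "-190 44 0 0 0 0.32"

```text
time: 2.67
tool_pos: [553.3, -208.2, 251.7]
tcp_rot: [3.141, -0.0, 1.508]
contact_force: [0.9, -0.1, -0.4]
grip_width: 0.6
```

```bash
python3 go.py 573 -246.5 220
```

```text
2.6667 [ 553.3 -208.2  251.7] [ 0.9 -0.1 -0.4] 0.6 25.0
shift [-37.   22.1  31.6] rot [ 0.   -0.    0.06]
```

Request:
step_arm --pt "-20 11 0 0 0 0.06" --pt "-37 22 10 0 0 0.06" --pt "-37 22 28 0 0 0.06" --pt "-37 22 28 0 0 0.06" --pt "-37 22 28 0 0 0.06"

```text
time: 3.08
tool_pos: [571.9, -244.2, 222.7]
tcp_rot: [-3.139, -0.001, 1.452]
contact_force: [0.1, -0.1, 0.3]
grip_width: 0.7
```

```bash
python3 go.py 573.3 -246.5 179.5
python3 - <<'E'
from plant import bot
import cv2,numpy as np
s=bot.capture("scene")["color"][100:250,270:430,::-1];t=bot.capture("top")["color"][80:230,260:420,::-1]
cv2.imwrite("pics/k.png",cv2.resize(np.hstack([s,t]),None,fx=2.5,fy=2.5,interpolation=2))
E
```

```text
3.0833 [ 571.9 -244.2  222.7] [ 0.1 -0.1  0.3] 0.7 25.0
shift [-2.2  1.8 43.2] rot [-0.003 -0.001  0.004]
```

View pics/k.png

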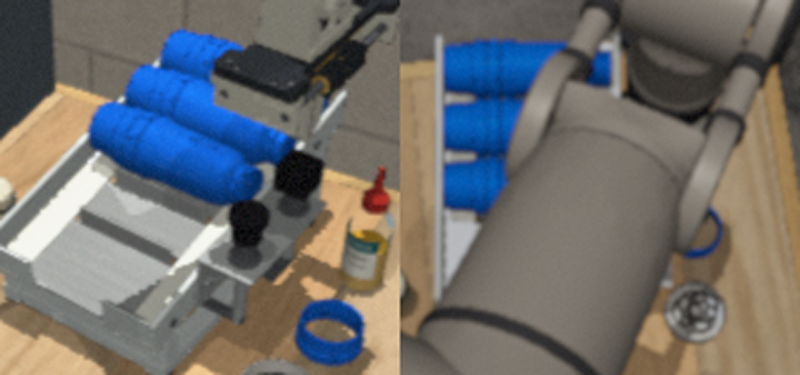

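```bash
python3 - <<'E'
from plant import bot
from h import *
import cv2
o=bot.get_obs();s=bot.capture("scene")
im=s["color"][:,:,::-1].copy()
X=o["tool_pos"]-[0,0,25]
for P,c in((X,(0,0,255)),(np.array([573.3,-246.5,172]),(0,255,0))):
    u=proj(s,P);print(u);cv2.circle(im,(round(u[0]*16),round(u[1]*16)),16,c,-1,4,4)
w=bot.capture("wrist")["color"][:,:,::-1]
cv2.imwrite("pics/k2.png",np.hstack([cv2.resize(im[90:210,320:440],(400,400),interpolation=2),cv2.resize(w,(400,400))]))
E
```

```text
[np.float64(390.1098779393891), np.float64(153.09202993638053)]
[np.float64(389.85519787700434), np.float64(163.62979243889382)]
```

View pics/k2.png

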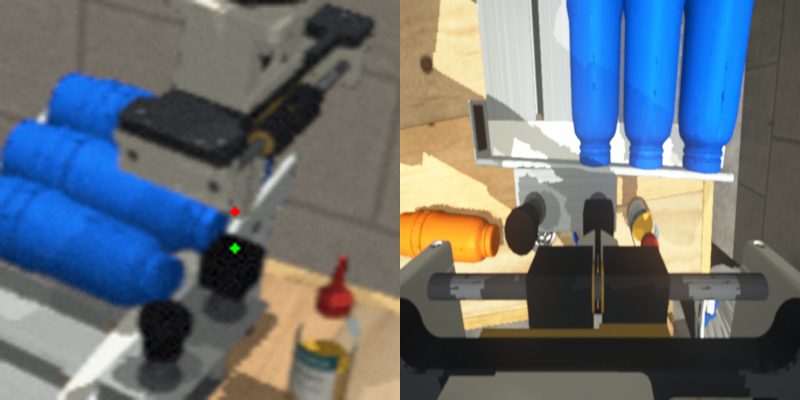

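Request:
step_arm --pt "-2 2 8 0 0 0" --pt "-2 2 16 0 0 0" --pt "-2 2 24 0 0 0" --pt "-2 2 29 0 0 0" --pt "-2 2 34 0 0 0"

```text
time: 3.7
tool_pos: [574.1, -246.5, 188.9]
tcp_rot: [-3.141, -0.001, 1.452]
contact_force: [-1.9, 1.4, 2.3]
grip_width: 0.3
```

```bash
python3 go.py 573.3 -246.5 179
```

```text
3.7 [ 574.1 -246.5  188.9] [-1.9  1.4  2.3] 0.3 25.0
shift [-0.1 -0.7  9.9] rot [-0.001 -0.001  0.004]
```

Request:
step_arm --pt "0 0 5 0 0 0" --pt "0 0 9 0 0 0" --pt "0 0 11 0 0 0" --pt "0 0 12 0 0 0" --pt "0 0 12 0 0 0"

```text
time: 4.12
tool_pos: [574.1, -246.5, 179.2]
tcp_rot: [3.141, 0.0, 1.452]
contact_force: [-4.8, 2.3, 10.7]
grip_width: 0.2
```

```bash
python3 go.py 573.3 -246.5 179
```

```text
4.1167 [ 574.1 -246.5  179.2] [-4.8  2.3 10.7] 0.2 25.0
shift [-0.1 -0.8  0.2] rot [0.001 0.    0.004]
```

Request:
step_arm --pt "0 0 1 0 0 0" --pt "0 0 1 0 0 0" --pt "0 0 1 0 0 0" --pt "0 0 1 0 0 0" --pt "0 0 1 0 0 0"

```text
time: 4.53
tool_pos: [574.1, -246.5, 179.1]
tcp_rot: [3.14, 0.001, 1.452]
contact_force: [-6.8, 4.1, 15.8]
grip_width: 0.7
```

Request:
step_arm --pt "0 0 0 0 0 0" --pt "0 0 0 0 0 0" --pt "0 0 0 0 0 0" --pt "0 0 0 0 0 0" --pt "0 0 0 0 0 0"

```text
time: 4.95
tool_pos: [574.2, -246.5, 179.0]
tcp_rot: [3.14, 0.001, 1.452]
contact_force: [-6.8, 3.4, 14.4]
grip_width: 0.8
```

Request:
step_arm --pt "0 0 0 0 0 0" --pt "0 0 0 0 0 0" --pt "0 0 0 0 0 0" --pt "0 0 0 0 0 0" --pt "0 0 0 0 0 0"

```text
time: 5.37
tool_pos: [574.1, -246.5, 179.1]
tcp_rot: [3.14, 0.001, 1.452]
contact_force: [-6.5, 4.2, 15.1]
grip_width: 0.5
```

```bash
cat > b.py <<'E'
import sys,cv2
from plant import bot
from h import *
q=[504.54,-110.06,-.1229];c,n=np.cos(q[2]),np.sin(q[2])
p=bot.capture("scene")
im=p["color"][:,:,::-1]; cv2.imwrite(f"pics/{sys.argv[1]}.png",cv2.resize(im[100:250,260:440],None,fx=3.5,fy=3.5,interpolation=2))
for P in((204,0),(143,0),(82,0),(24,0),(-56,0)):
    X=np.array([q[0]+c*P[0],q[1]+n*P[0],78+32+np.tan(.18)*P[0]]); print("exp",P[0],np.round(proj(p,X)))
print([(round(d["p"],2),[round(v) for v in d["rect"]]) for d in bot.boxes_of("bottle_a",p)])
print(bot.get_obs()["contact_force"].round(1),bot.get_obs()["tool_pos"].round(1))
E
python3 b.py p1
```

```text
exp 204 [368. 130.]
exp 143 [354. 145.]
exp 82 [340. 161.]
exp 24 [326. 177.]
exp -56 [305. 200.]
[(0.97, [323, 177, 70, 40]), (0.83, [339, 161, 70, 42]), (0.8, [339, 143, 41, 28]), (0.78, [339, 309, 69, 68])]
[-6.2  4.4 15.5] [ 574.1 -246.5  179. ]
```

View pics/p1.png

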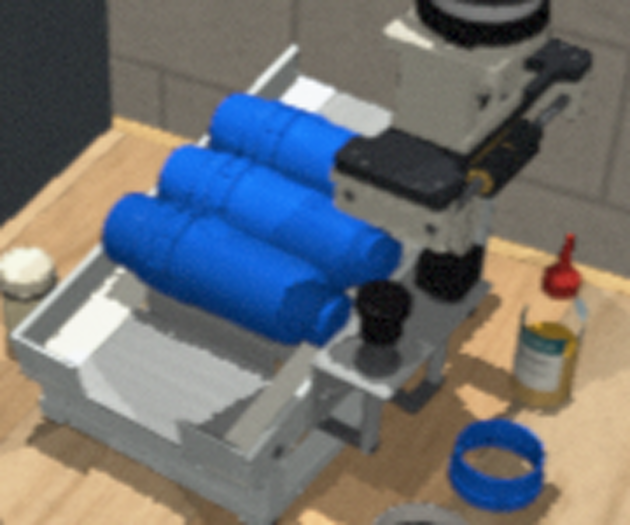

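Request:
step_arm --pt "0 0 -6 0 0 0" --pt "0 0 -12 0 0 0" --pt "0 0 -20 0 0 0" --pt "0 0 -32 0 0 0" --pt "0 0 -45 0 0 0"

```text
time: 5.88
tool_pos: [574.2, -246.8, 221.7]
tcp_rot: [-3.141, -0.0, 1.452]
contact_force: [1.4, 0.5, -0.1]
grip_width: 0.5
```

```bash
python3 go.py 489 -236.1 199
```

```text
5.8833 [ 574.2 -246.8  221.7] [ 1.4  0.5 -0.1] 0.5 25.0
shift [  0.5 -85.9  22.7] rot [-0.001 -0.     0.004]
```

Request:
step_arm --pt "0 -22 0 0 0 0" --pt "0 -55 0 0 0 0" --pt "0 -78 0 0 0 0" --pt "0 -85.5 0 0 0 0" --pt "0 -85.5 10 0 0 0"

```text
time: 6.3
tool_pos: [489.4, -237.2, 213.6]
tcp_rot: [3.138, 0.002, 1.451]
contact_force: [0.8, 0.0, 1.0]
grip_width: 0.1
```

```bash
python3 go.py 489 -236.1 199; python3 b.py p2
```

```text
6.3 [ 489.4 -237.2  213.6] [0.8 0.  1. ] 0.1 25.0
shift [ 1.1 -0.6 14.6] rot [0.004 0.002 0.003]
exp 204 [368. 130.]
exp 143 [354. 145.]
exp 82 [340. 161.]
exp 24 [326. 177.]
exp -56 [305. 200.]
[(0.9, [338, 310, 68, 74]), (0.77, [335, 135, 31, 18]), (0.76, [332, 162, 58, 41])]
[0.1 0.3 0. ] [ 489.7 -236.6  210.4]
```

View pics/p2.png

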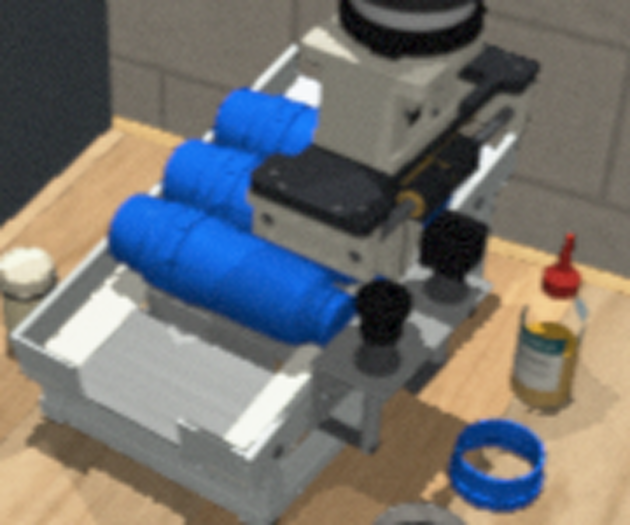

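Request:
step_arm --pt "0.5 -0.5 7 0 0 0" --pt "0.5 -0.5 12 0 0 0" --pt "0.5 -0.5 18 0 0 0" --pt "0.5 -0.5 24 0 0 0" --pt "0.5 -0.5 28 0 0 0"

```text
time: 6.82
tool_pos: [489.7, -236.1, 183.0]
tcp_rot: [3.141, -0.0, 1.452]
contact_force: [1.1, -0.1, 4.0]
grip_width: 0.5
```

Request:
step_arm --pt "0 0 3 0 0 0" --pt "0 0 5 0 0 0" --pt "0 0 5 0 0 0" --pt "0 0 5 0 0 0" --pt "0 0 5 0 0 0"

```text
time: 7.23
tool_pos: [489.6, -236.1, 179.2]
tcp_rot: [3.14, 0.0, 1.452]
contact_force: [4.1, 1.2, 5.1]
grip_width: 0.3
```

```bash
python3 go.py 489 -236.1 179
```

```text
7.2333 [ 489.6 -236.1  179.2] [4.1 1.2 5.1] 0.3 25.0
shift [-0.1 -0.6  0.2] rot [0.002 0.    0.004]
```

Request:
step_arm --pt "0 0 1.5 0 0 0" --pt "0 0 1.5 0 0 0" --pt "0 0 1.5 0 0 0" --pt "0 0 1.5 0 0 0" --pt "0 0 1.5 0 0 0"

```text
time: 7.65
tool_pos: [489.7, -236.1, 179.1]
tcp_rot: [3.139, 0.001, 1.452]
contact_force: [0.5, 3.2, 14.0]
grip_width: 0.1
```

Request:
step_arm --pt "0 0 0 0 0 0" --pt "0 0 0 0 0 0" --pt "0 0 0 0 0 0" --pt "0 0 0 0 0 0" --pt "0 0 0 0 0 0"

```text
time: 8.07
tool_pos: [489.7, -236.1, 179.1]
tcp_rot: [3.139, 0.001, 1.452]
contact_force: [-0.1, 2.7, 14.6]
grip_width: 0.4
```

Request:
step_arm --pt "0 0 0 0 0 0" --pt "0 0 0 0 0 0" --pt "0 0 0 0 0 0" --pt "0 0 0 0 0 0" --pt "0 0 0 0 0 0"

```text
time: 8.48
tool_pos: [489.7, -236.1, 179.1]
tcp_rot: [3.139, 0.001, 1.452]
contact_force: [-1.1, 1.5, 14.3]
grip_width: 0.5
```

```bash
python3 b.py p3
```

```text
exp 204 [368. 130.]
exp 143 [354. 145.]
exp 82 [340. 161.]
exp 24 [326. 177.]
exp -56 [305. 200.]
[(0.97, [325, 156, 46, 27]), (0.87, [305, 200, 73, 47]), (0.73, [334, 138, 30, 22]), (0.61, [339, 309, 70, 74])]
[ 1.   1.9 13.5] [ 489.7 -236.1  179.1]
```

View pics/p3.png

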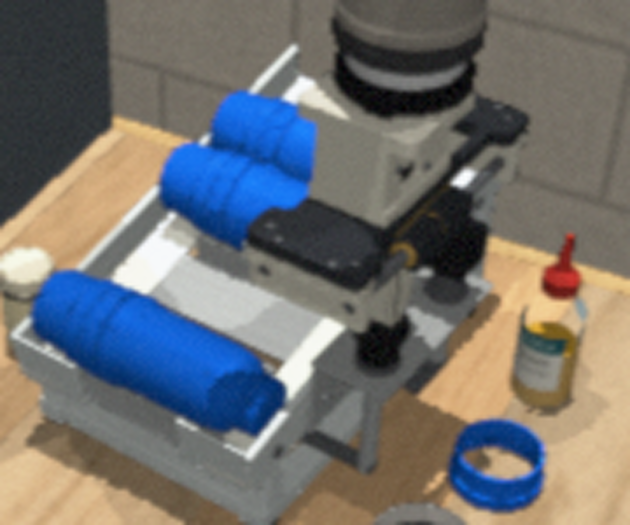

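Request:
step_arm --pt "0 0 -6 0 0 0" --pt "0 0 -12 0 0 0" --pt "0 0 -20 0 0 0" --pt "0 0 -32 0 0 0" --pt "0 0 -45 0 0 0"

```text
time: 9.0
tool_pos: [487.9, -235.7, 221.8]
tcp_rot: [-3.138, -0.001, 1.452]
contact_force: [0.9, -0.7, 0.5]
grip_width: 0.4
```

Request:
step_arm --pt "0 22 0 0 0 0" --pt "0 55 0 0 0 0" --pt "0 78 0 0 0 0" --pt "0 85 0 0 0 0" --pt "0 85 10 0 0 0"

```text
time: 9.42
tool_pos: [574.5, -246.4, 212.6]
tcp_rot: [3.14, 0.001, 1.453]
contact_force: [-0.6, 0.1, 0.2]
grip_width: 0.5
```

```bash
python3 go.py 573.3 -246.5 199; python3 b.py p4
```

```text
9.4167 [ 574.5 -246.4  212.6] [-0.6  0.1  0.2] 0.5 25.0
shift [-0.2 -1.2 13.6] rot [0.001 0.001 0.005]
exp 204 [368. 130.]
exp 143 [354. 145.]
exp 82 [340. 161.]
exp 24 [326. 177.]
exp -56 [305. 200.]
[(0.87, [352, 147, 69, 38]), (0.79, [337, 311, 68, 74]), (0.73, [341, 163, 68, 40]), (0.56, [306, 200, 74, 43])]
[-1.   0.8 -1.4] [ 571.4 -245.4  209.5]
```

View pics/p4.png

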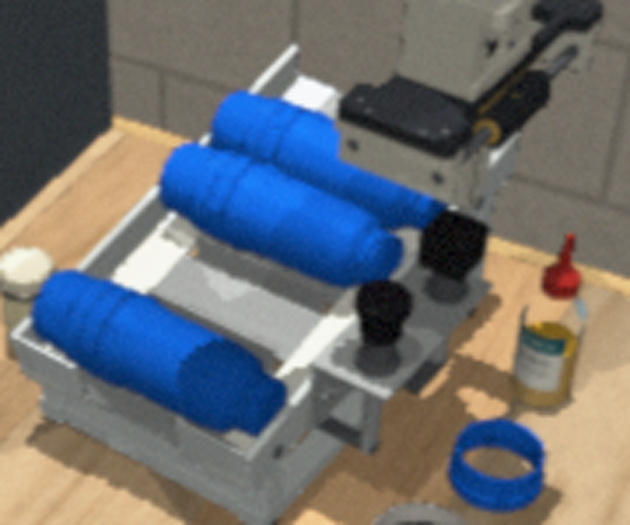

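Both keys are up, the first bottle is in the tray and the other two are held. Now the second rear press.

Request:
step_arm --pt "0 0 7 0 0 0" --pt "0 0 12 0 0 0" --pt "0 0 18 0 0 0" --pt "0 0 24 0 0 0" --pt "0 0 28 0 0 0"

```text
time: 9.93
tool_pos: [572.6, -246.1, 183.7]
tcp_rot: [-3.14, -0.0, 1.452]
contact_force: [-2.9, 0.4, 2.5]
grip_width: 0.8
```

Request:
step_arm --pt "0 0 3 0 0 0" --pt "0 0 5 0 0 0" --pt "0 0 6 0 0 0" --pt "0 0 6 0 0 0" --pt "0 0 6 0 0 0"

```text
time: 10.35
tool_pos: [572.9, -246.1, 179.2]
tcp_rot: [-3.141, 0.0, 1.452]
contact_force: [-5.5, 0.8, 9.2]
grip_width: 0.5
```

Request:
step_arm --pt "0 0 0 0 0 0" --pt "0 0 0 0 0 0" --pt "0 0 0 0 0 0" --pt "0 0 0 0 0 0" --pt "0 0 0 0 0 0"

```text
time: 10.77
tool_pos: [572.9, -246.1, 179.2]
tcp_rot: [-3.141, 0.0, 1.452]
contact_force: [-6.3, 1.1, 8.5]
grip_width: 0.8
```

Request:
step_arm --pt "0 0 0 0 0 0" --pt "0 0 0 0 0 0" --pt "0 0 0 0 0 0" --pt "0 0 0 0 0 0" --pt "0 0 0 0 0 0"

```text
time: 11.18
tool_pos: [572.9, -246.1, 179.2]
tcp_rot: [-3.141, 0.0, 1.452]
contact_force: [-6.1, 1.4, 9.0]
grip_width: -0.0
```

Request:
step_arm --pt "0 0 0 0 0 0" --pt "0 0 0 0 0 0" --pt "0 0 0 0 0 0" --pt "0 0 0 0 0 0" --pt "0 0 0 0 0 0"

```text
time: 11.6
tool_pos: [572.9, -246.1, 179.2]
tcp_rot: [-3.141, 0.0, 1.452]
contact_force: [-6.2, 0.9, 8.7]
grip_width: 0.3
```

```bash
python3 b.py p5
```

```text
exp 204 [368. 130.]
exp 143 [354. 145.]
exp 82 [340. 161.]
exp 24 [326. 177.]
exp -56 [305. 200.]
[(0.88, [325, 180, 70, 46]), (0.73, [304, 202, 77, 48]), (0.73, [342, 160, 70, 39]), (0.65, [338, 308, 71, 72])]
[-5.9  0.4  8.3] [ 572.9 -246.1  179.2]
```

Request:
step_arm --pt "0 0 -6 0 0 0" --pt "0 0 -12 0 0 0" --pt "0 0 -20 0 0 0" --pt "0 0 -32 0 0 0" --pt "0 0 -45 0 0 0"

```text
time: 12.12
tool_pos: [573.7, -245.9, 223.6]
tcp_rot: [3.141, -0.001, 1.452]
contact_force: [0.3, -0.1, 0.6]
grip_width: 0.4
```

Request:
step_arm --pt "0 0 -20 0 0 0" --pt "0 0 -40 0 0 0" --pt "0 0 -60 0 0 0" --pt "0 0 -60 0 0 0" --pt "0 0 -60 0 0 0"

```text
time: 12.53
tool_pos: [574.1, -246.2, 284.4]
tcp_rot: [3.138, 0.001, 1.452]
contact_force: [0.4, 0.3, -0.2]
grip_width: 0.4
```

Request:
step_arm --pt "0 0 0 0 0 0" --pt "0 0 0 0 0 0" --pt "0 0 0 0 0 0" --pt "0 0 0 0 0 0" --pt "0 0 0 0 0 0"

```text
time: 12.95
tool_pos: [573.3, -246.0, 282.6]
tcp_rot: [-3.141, -0.001, 1.452]
contact_force: [0.1, 0.0, -0.7]
grip_width: 0.5
```

```bash
python3 b.py p6
```

```text
exp 204 [368. 130.]
exp 143 [354. 145.]
exp 82 [340. 161.]
exp 24 [326. 177.]
exp -56 [305. 200.]
[(0.97, [341, 161, 69, 40]), (0.87, [303, 200, 76, 49]), (0.68, [339, 310, 72, 74]), (0.56, [324, 177, 70, 42])]
[ 0.4 -0.  -0.5] [ 573.3 -246.1  282.9]
```

View pics/p6.png

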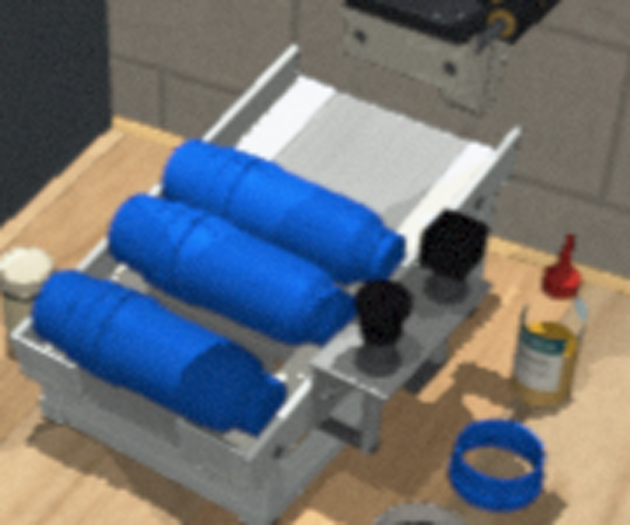

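```bash
python3 -c "
from plant import bot
print(bot.close_job())"
```

```text
the job is handed in; nothing more can be done
None
```

The feeder is ready and the job is handed in, at about 13 s of the 48 s allowed. I pressed the rear key, then the front key, then the rear key again with closed fingers. Each press went to the bottom stop, about 18 mm, and was held for over a second. I then let the key spring fully back.

- **Bottles:** In the last picture bottle_a lies in the tray, bottle_b waits at the front gate and bottle_c is behind the rear gate. The detected positions are within about 2 pixels of where I expected them.
- **Keys and arm:** Both keys are up. The arm is clear above the feeder, touching nothing, and the measured contact force is about zero.
- **Forces:** The highest force I read while pressing was about 18 N at the wrist.
- **Things round the feeder:** The cartridge, grease bottle and cap look unmoved in the pictures. The tin was only partly in view in the last crops, and I did not measure it again.

No checks failed or disagreed.

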